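# Stand the keeled-over drink cartons back up

## Task

On the tea bar a white oat drink carton and a yellow drink pack have keeled over and lean against the two long sides of the bamboo caddy. Without gripping or lifting them, gently push each one back from its top until it tips upright and stands by itself on its base, its foot staying about where it is now, in either order. Leave the tins, the whisk, the bowl and the bottle where they stand.

Things in the scene. Friction and masses are not known exactly. Their poses are not given: they have to be found in the camera images.
- carton: white drink carton, green foot band, yellow diamond, white screw cap; 72 x 72 mm (x, y), 195 high (z) plus a 10 high, 32 wide cap; 0.3 to 0.65 kg. Origin: centre of underside; z runs up to the cap. Starts leaning 28 deg, its -y face on the top edge of the caddy's +y side, its top overhanging the caddy. Turns about the lower edge of that face; under about 20 deg from upright it drops onto its base by itself; give it 3 s to stop rocking
- pack: yellow drink pack, blue bands, pale panel; 90 x 62 mm (x, y), 185 high (z), flat top; 0.25 to 0.6 kg. Origin: centre of underside; z runs up the pack. Starts leaning 28 deg, its +y face on the top edge of the caddy's -y side, its top overhanging the caddy. Turns about the lower edge of that face; under about 18 deg from upright it drops onto its base by itself; give it 3 s to stop rocking
- carton_foot (a point): middle of the carton's lower edge on the caddy's side (the edge it rests on): (0, -36, 0) mm in the carton's frame
- pack_foot (a point): middle of the pack's lower edge on the caddy's side (the edge it rests on): (0, 31, 0) mm in the pack's frame
- caddy: open-topped bamboo caddy with three compartments of napkins, black lids and a blue box, all below its rim; 300 long (x), 110 wide (y), 95 high, walls 8 thick; fixed to the counter. Origin: centre of its underside. The carton leans on its +y side, towards its -x end; the pack on its -y side, towards its +x end
- tin1: a bystander: round cream tea tin with a white lid, 70 across, 96 high, standing; origin at the centre of its underside
- tin2: a bystander: round cream tea tin with a white lid, 70 across, 96 high, standing; origin at the centre of its underside
- tin3: a bystander: round cream tea tin with a white lid, 70 across, 96 high, standing; origin at the centre of its underside
- whisk: a bystander: bamboo tea whisk standing on its tines, 62 across, 100 high; origin at the centre of its underside
- bowl: a bystander: white tea bowl, 124 across, 70 high; origin at the centre of its underside
- bottle: a bystander: square glass bottle with a black pourer, 62 x 62, 245 high; origin at the centre of its underside
There are look-alikes about, which are no part of the job. Leave any purple look-alike of the carton alone.

How it is judged:
At the end, for the whole second after the job is handed in: carton and pack both stand upright (within 0.06 rad) and still on the counter, the lower edge each rested on within 35 mm of where it was at the start (angle between each of carton, pack's own z axis and vertical below 0.06 rad and distance of each of carton_foot, pack_foot from where it was at the start of the episode below 0.035 m and linear speed of each of carton, pack below 0.05 m/s and angular speed of each of carton, pack below 0.5 rad/s and height (world z) of each of carton, pack below 0.006 m); the robot touches nothing.
It fails at once if carton or pack is lifted off the counter (the middle of its underside above 45 mm) (height (world z) of any of carton, pack above 0.045 m).
It fails at once if carton or pack falls flat (leans over 0.75 rad) (angle between any of carton, pack's own z axis and vertical above 0.75 rad).
It fails at once if carton or pack is pinched or shoved hard (over 15 N from the fingers) (contact force between the fingers and carton above 15 N or contact force between the fingers and pack above 15 N).
It fails at once if a tin, the whisk, the bowl or the bottle is shifted over 25 mm (distance of any of tin1, tin2, tin3, whisk, bowl, bottle from where it was at the start of the episode above 0.025 m).
It fails at once if a tin, the whisk, the bowl or the bottle is tipped over 0.3 rad (angle between any of tin1, tin2, tin3, whisk, bowl, bottle's own z axis and vertical above 0.3 rad).
It also fails if it takes over 58 s, if anything falls off the work surface, if the arm or the gripper's body presses on something with over 40 N, if the wrist force passes 120 N, or if a joint passes its speed limit or range.

## Robot

A 7-joint arm with a two-finger parallel gripper is mounted at the origin on the work surface. World frame = base frame: x ahead of the robot, y to its left, z up, the work surface at z = 0. Lengths are in m, angles in rad, forces in N, time in s.
With the tool pointing down it reaches from about 0.4 to 0.85 m from the base axis. Payload 10.4 kg.
Tool frame: the origin (TCP) lies midway between the tips of the shut fingers; the grasp point (between the pads) lies 19 mm behind it (bot.grip_point_offset is the distance from the TCP to the grasp point, in m); z points along the fingers, y is the direction in which the jaws open and shut (so a half turn about z gives the same grasp; the last joint's range is limited). The gripper opens to 85 mm and grips with 20 to 120 N. Pads are 22 mm wide; open, the fingers measure 114 mm over their backs; the gripper's body (76 mm by 85 mm) begins 54 mm behind the grasp point. The pads swing forward as they close: fully open they stand 13 mm farther back than shut.
Start: joints at [1.304, 0.332, -0.065, 1.46, 0.022, 1.35, -0.088], TCP at [0.151, -0.607, 0.211] pointing down, gripper open.
Joint ranges: [-2.6, 2.6], [-0.5, 2.12], [-1.47, 1.34], [0.16, 2.42], [-1.27, 4.41], [0.06, 2.06], [-2.6, 2.6]. Speed limits (rad/s): [2.22, 2.22, 2.79, 2.79, 3.14, 3.14, 3.14].

## Interface

Orientations are given as a unit quaternion [w, x, y, z].
In Python, from station import bot, eyes, finder gives the robot as it stands. The module is installed in compiled form; this text tells all that it offers.
- The arm moves only by the shell command python3 -m jog 'ROWS' [OPENING]. ROWS is JSON, a list of rows, each a list of 6 numbers: the shift along the tool's x, y, z in m, then the turn, a rotation vector about the tool's x, y, z in rad. A call has 1 to 20 rows; each row shifts and turns the commanded pose from where the row before left it, along the tool's axes as they then stand; what a row does not reach is not made up. A row lasts 1/10 s, in which the tool goes at most 50 mm and 8.59 degrees, less where a joint would pass 70% of its speed; a pose out of reach is approached as far as the arm can. A call is refused whole if a number of a shift passes 0.05 or a number of a turn 0.15, either way. A call with a gripper value outside its range is refused whole. OPENING is the finger opening in m, from 0 to 0.0854, set as the call begins (- or left out, the last holds). The fingers move at their own pace and stop on an object; the grip force is fixed at half the most. Time passes only in rows, so rows that do not move let the fingers close. It gives the time, the measured TCP pose, the force and the opening at its end, in the units of the state.
- bot.read_state(): the state, without advancing time (a new reading comes with each control period).
- eyes.camera(name): name is "scene" or "top" or "wrist"; returns a dict with "image" (384x512x3 uint8, red, green, blue), "intrinsics" (3x3 intrinsics, pixels), "extrinsics" (4x4, takes a point from world to camera coordinates). Camera axes: x right, y down, z forward; pixel columns grow to the right and rows downward; lengths in m; the calibration is good to about 2 mm. The wrist camera is an equidistant fisheye: a pixel r from the principal point sees the ray r / f radians off the axis. A picture is of the moment at which its call begins. There is no depth.
- bot.finish_job(): hands the job in, once; it reports no verdict.
Trained networks look in the newest picture that a camera, given by its name, has taken for a name from the list of things; names that differ only in an ending like _2 or _b are one class to them, and where a whole thing is asked for, a point or a joint stands for the part that bears it (a point fixed in the world has none). Each returns a list of dicts, best first, with "conf" (0 to 1); they miss things now and then, are a little off and sometimes report something else, mostly with a low value. They report only what shows in the picture. A call takes as long as a camera call. They do not tell look-alikes from the thing itself.
- finder.regions_of(camera, query): "region" (384x512 bool, what is visible of it) and "box" ([left, top, right, bottom] in pixels, round what is visible of it).
- finder.spot_point(camera, query): "position" ([column, row] in pixels: a listed point, or the origin of a listed thing).
The state is a dict: "clock": time; "joint_positions": joint angles; "qd": joint speeds; "tau": joint torques, N m; "tcp_pos": TCP position; "orientation": TCP orientation; "force": force on the tool from outside, world axes, zero at the start; "torque": the same for the moment, N m; "opening": finger opening in m.
Only numpy, scipy, OpenCV 4.12 (cv2) and the standard library are available. Lean on these libraries where they do the work, as an engineer would, in place of code of your own. Each camera call takes 0.05 s, during which the arm holds its last target. There are 200 camera calls.

## Working session

There is one attempt and no reset: what is moved stays moved. The work goes in short steps, Python scripts to look and compute and a shell command to move; the robot and the scene stay as the last step left them, time stands still between calls to the robot, and variables do not carry over. Pictures are saved under pics/ and viewed, about 8 in all and at most 12, crops included, and the job is handed in when it is done.

```bash
mkdir -p pics; cat > h.py <<'E'
import numpy as np, cv2
from station import bot, eyes, finder
def ray(c,u,v):
    K,T=np.array(c["intrinsics"]),np.array(c["extrinsics"])
    d=T[:3,:3].T@np.linalg.solve(K,[u,v,1.]); o=-T[:3,:3].T@T[:3,3]
    return o,d
def atz(c,u,v,z):
    o,d=ray(c,u,v); return o+d*(z-o[2])/d[2]
def proj(c,P):
    K,T=np.array(c["intrinsics"]),np.array(c["extrinsics"])
    q=(np.atleast_2d(P)@T[:3,:3].T+T[:3,3])@K.T
    return q[:,:2]/q[:,2:]
def save(im,n,s=1):
    cv2.imwrite("pics/"+n,cv2.resize(im[...,::-1],None,fx=s,fy=s,interpolation=cv2.INTER_CUBIC))
E
python3 - <<'E'
from h import *
np.set_printoptions(precision=3,suppress=True)
s=bot.read_state();print(s["clock"],s["tcp_pos"],s["orientation"],s["force"])
ims=[]
for n in ["scene","top"]:
    c=eyes.camera(n);ims.append(c["image"]);o,d=ray(c,256,192);print(n,o,d)
    for q in ["carton","pack","caddy","carton_foot","pack_foot","tin1","whisk","bowl","bottle"]:
        for r in finder.spot_point(n,q)[:4]:
            if r["conf"]>.2: print(q,np.round(r["conf"],2),np.round(r["position"],1),atz(c,*r["position"],0)[:2])
save(ims[0],"s0.png",1.5);save(ims[1],"t0.png",1.5)
E
```

```text
0.0 [ 0.151 -0.606  0.21 ] [-0.001  0.993  0.122 -0.   ] [ 0.147  0.511 -1.123]
scene [1.472 0.545 1.036] [-0.64  -0.391 -0.661]
carton 0.91 [316.1 242.3] [0.572 0.197]
carton 0.67 [270.6 142.3] [ 0.203 -0.164]
carton 0.63 [236.2 196.5] [ 0.52  -0.112]
pack 0.8 [237.7 199.5] [ 0.53  -0.101]
caddy 0.66 [273.  222.9] [0.565 0.049]
carton_foot 0.97 [266.7 139. ] [ 0.192 -0.187]
carton_foot 0.73 [305.9 237.7] [0.57  0.163]
tin1 0.9 [284.  195.6] [0.439 0.019]
tin1 0.86 [182.9 159.2] [ 0.448 -0.383]
tin1 0.71 [264.1 273.2] [0.747 0.123]
whisk 0.97 [404.1 243.1] [0.447 0.42 ]
bowl 0.7 [388.2 282.8] [0.608 0.428]
bottle 0.95 [134.3 186.8] [ 0.648 -0.431]
top [0.44  0.013 1.483] [ 0.024 -0.011 -1.   ]
carton 0.91 [191.7 159.7] [0.587 0.212]
carton 0.68 [297.8 260.3] [ 0.244 -0.141]
carton 0.3 [217.3 107.2] [0.765 0.124]
pack 0.75 [282.6 172.8] [ 0.539 -0.095]
caddy 0.73 [235.9 169.5] [0.552 0.063]
caddy 0.62 [369.8 197.6] [ 0.451 -0.389]
carton_foot 0.67 [247.7 204.5] [0.433 0.025]
pack_foot 0.81 [276.3 167.6] [ 0.557 -0.074]
pack_foot 0.37 [130.9 202.1] [0.447 0.418]
tin1 0.77 [218.6 110.9] [0.752 0.12 ]
tin1 0.71 [249.4 205.3] [0.431 0.019]
tin1 0.6 [369.8 196.9] [ 0.454 -0.389]
tin1 0.6 [131.1 156. ] [0.602 0.417]
whisk 0.54 [133.5 198.8] [0.458 0.409]
bowl 0.66 [128.  153.9] [0.61  0.427]
bottle 0.85 [381.8 141.8] [ 0.64  -0.434]
```

View pics/s0.png

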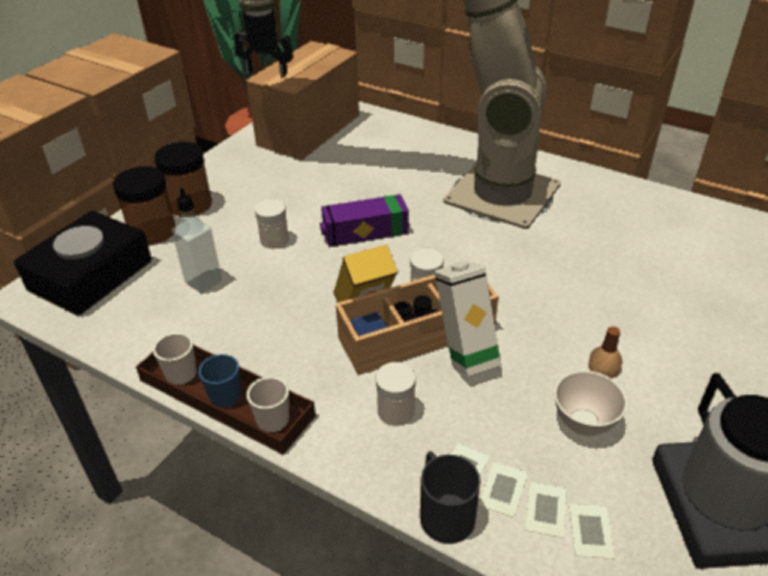

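View pics/t0.png

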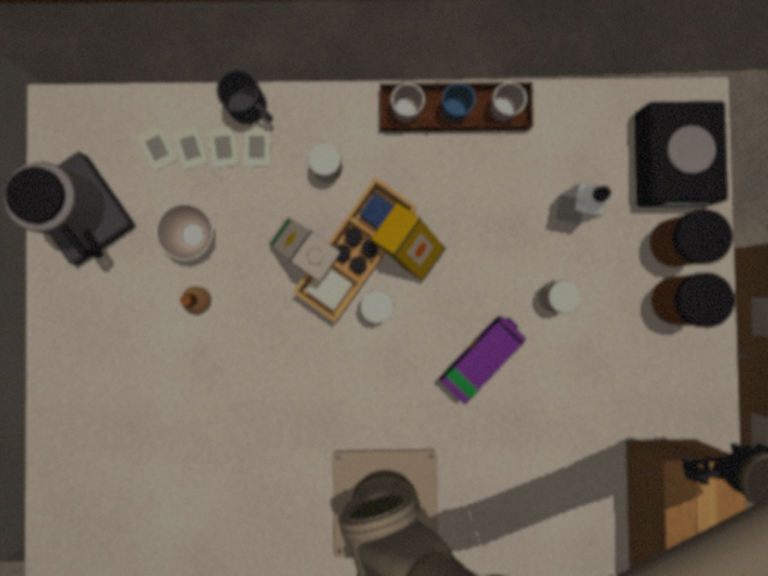

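The scene view (1.5x pixels) shows the white carton at (470,318) leaning on the caddy's +y side and the yellow pack at (367,272) behind it. The caddy runs up and to the right in the top view, with the blue box at its +x end. Things that could be taken for the carton, in top-view pixels:
- White carton at (305,250). It has a green foot band and a yellow diamond and leans on the caddy, so this is the one.
- Purple look-alike lying at (482,360). I leave it alone.
- Cream tin at (325,160), which the detector weakly labelled a carton.

The only yellow pack is at (408,240). Next I fit the poses and check them in a close crop with an overlay.

```bash
cat >> h.py <<'E'
def caddyfit(c):
    # rim corners in top picture (full-res px)
    P=[atz(c,u/1.5,v/1.5,.095)[:2] for u,v in [(377,181),(335,320),(295,297)]]
    return np.array(P)
def Rz(a): return np.array([[np.cos(a),-np.sin(a),0],[np.sin(a),np.cos(a),0],[0,0,1]])
def Rx(a): return np.array([[1,0,0],[0,np.cos(a),-np.sin(a)],[0,np.sin(a),np.cos(a)]])
def boxpts(w,d,h,y0=0):
    return np.array([[sx*w/2,sy*d/2,z] for z in(0,h) for sx,sy in((-1,-1),(1,-1),(1,1),(-1,1))])
E=[(0,1),(1,2),(2,3),(3,0),(4,5),(5,6),(6,7),(7,4),(0,4),(1,5),(2,6),(3,7)]
def draw(im,c,P,col,s,off):
    q=(proj(c,P)-off)*s
    for a,b in E: cv2.line(im,tuple(int(v) for v in q[a]),tuple(int(v) for v in q[b]),col,1)
def models(cx,cy,yaw,xc,xp,lean=np.radians(28)):
    R=Rz(yaw);o=np.array([cx,cy,0]); g=.055+.095*np.tan(lean)
    cad=boxpts(.3,.11,.095)@R.T+o
    car=(((boxpts(.072,.072,.195)+[0,.036,0])@Rx(lean).T)+[xc,g,0])@R.T+o
    pk=(((boxpts(.09,.062,.185)-[0,.031,0])@Rx(-lean).T)+[xp,-g,0])@R.T+o
    return cad,car,pk
E
cat > fit.py <<'E'
from h import *
from scipy.optimize import least_squares
np.set_printoptions(precision=4,suppress=True)
cs={n:eyes.camera(n) for n in("top","scene")}
t,s=cs["top"],cs["scene"]
m=lambda *a:models(*a)
# observations: (cam, model idx, corner idx, px in 1.5x pictures)
obs=[("top",0,5,(377,181)),("top",0,4,(335,320)) if 0 else ("top",0,7,(295,297)),("top",0,6,(377,181)),("top",0,4,(335,320))][1:]
obs+=[("scene",0,6,(345,322)),("scene",0,5,(338,306))][:0]
obs+=[("top",1,4,(318,281)),("top",1,5,(340,246)),("top",2,6,(405,204)),("top",2,5,(443,248)),("top",2,4,(422,279))]
def res(p):
    M=m(*p); return np.concatenate([proj(cs[n],M[i][k])[0]-np.array(px)/1.5 for n,i,k,px in obs])
r=least_squares(res,[.55,.06,-.52,-.05,.07],loss="soft_l1");print(r.x,np.round(res(r.x).reshape(-1,2),1))
np.save("fit.npy",r.x)
out=[]
for n,(u0,v0,w,h) in {"top":(170,100,140,130),"scene":(210,150,140,130)}.items():
    im=cv2.resize(cs[n]["image"][v0:v0+h,u0:u0+w,::-1],None,fx=4,fy=4,interpolation=cv2.INTER_CUBIC).copy();
    im=cv2.resize(cs[n]["image"][v0:v0+h,u0:u0+w,::-1],(int(w*2.85),int(h*2.85)),interpolation=cv2.INTER_CUBIC)
    for P,col in zip(m(*r.x),[(255,0,255),(0,0,255),(255,0,0)]): draw(im,cs[n],P,col,2.85,np.array([u0,v0]))
    out.append(im)
cv2.imwrite("pics/fit1.png",np.hstack(out))
E
python3 fit.py
```

```text
[ 0.5492  0.0498 -0.6885 -0.059   0.085 ] [[ -0.9  -3.8]
 [  3.8  -0.1]
 [ -0.4   2.7]
 [  2.8   0.7]
 [  3.2   5.2]
 [  0.2   0.7]
 [-10.2 -18.5]
 [-15.2 -15.4]]
```

View pics/fit1.png

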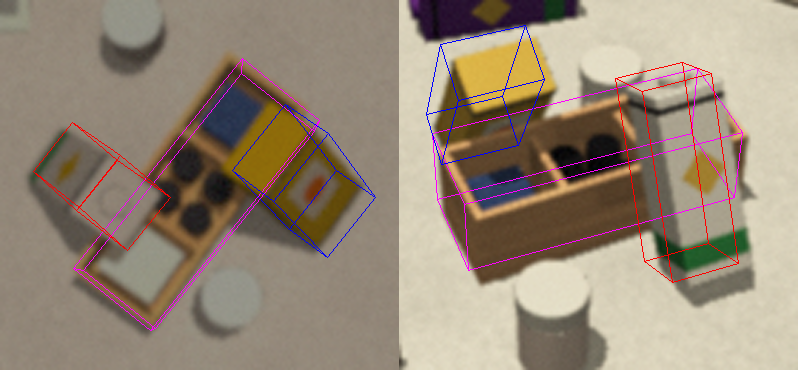

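I had mislabelled the pack's corners. I'll refit with corners read from this crop, in both views.

```bash
python3 - <<'E'
s=open('fit.py').read()
a=s.index("obs=[");b=s.index("def res")
new='''T=lambda i,k,u,v:("top",i,k,(u/2.85+170,v/2.85+100))
S=lambda i,k,u,v:("scene",i,k,((u-399)/2.85+210,v/2.85+150))
obs=[T(0,6,230,54),T(0,7,74,268),T(0,4,150,330),S(0,6,480,214),S(0,2,483,283),
T(1,5,167,195),T(1,4,125,249),T(1,2,65,130),T(1,3,30,178),S(1,2,697,305),S(1,3,752,287),
T(2,6,280,103),T(2,7,228,170),T(2,5,325,140),T(2,4,268,205),T(2,1,373,187),T(2,0,326,275),S(2,6,465,108),S(2,7,552,88),S(2,4,540,38),S(2,5,455,66)]
'''
s=s[:a]+new+s[b:]
s=s.replace("np.array(px)/1.5","np.array(px)").replace("fit1","fit2")
open('fit.py','w').write(s)
E
python3 fit.py
```

```text
[ 0.5512  0.0565 -0.6401 -0.0583  0.0818] [[-0.   0.3]
 [-1.   1.7]
 [ 0.5  0.4]
 [-1.9 -0.5]
 [-1.6 -1.5]
 [-0.6  0.3]
 [-0.1  0.9]
 [-0.5 -1.1]
 [-1.1 -0.4]
 [-4.6 -7.5]
 [-1.1 -8.8]
 [-2.3 -0.7]
 [-1.6 -0.2]
 [-2.8 -4.4]
 [-0.6 -2.5]
 [-1.8  0.9]
 [-1.1 -8. ]
 [ 0.8 -0.4]
 [ 0.  -1.6]
 [-3.3 -3. ]
 [-2.9 -5.1]]
```

View pics/fit2.png

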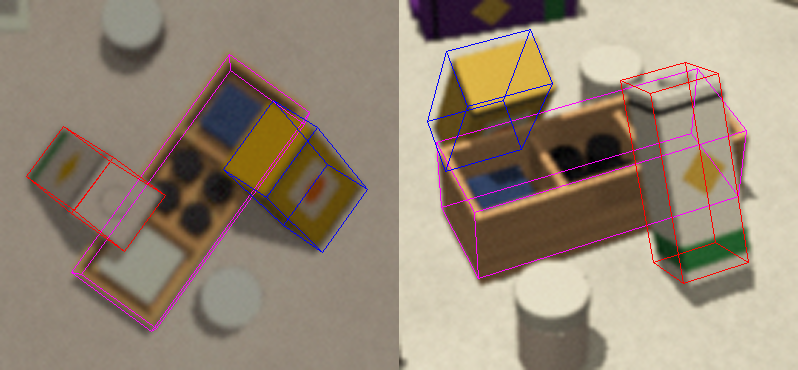

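The overlay now matches in both views. Top-view residuals are about 1 px, and the worst points were corners I read in shadow. The crop confirms the white carton with green band and diamond (red frame) and the yellow pack (blue frame). Next I work out the approach.

```bash
cat > goto.py <<'E'
import sys
from h import *
from scipy.spatial.transform import Rotation as Ro
np.set_printoptions(precision=4,suppress=True)
cx,cy,yaw,xc,xp=np.load("fit.npy")
s=bot.read_state();w,x,y,z=s["orientation"];R=Ro.from_quat([x,y,z,w]).as_matrix();p=np.array(s["tcp_pos"])
q=Rz(-yaw)@(p-[cx,cy,0]); print("t",s["clock"],"tcp world",p,"caddy",q,"F",s["force"],"op",s["opening"])
Rt=Rz(yaw)@np.array([[0,1,0],[1,0,0],[0,0,-1]])  # tool x=caddy y, tool y=caddy x, z down
print("turn(tool)",Ro.from_matrix(R.T@Rt).as_rotvec())
print("xc,xp",xc,xp)
for a in sys.argv[1:]:
    g=Rz(yaw)@np.array(eval(a))+[cx,cy,0]; print(a,"world",g,"tool shift now",R.T@(g-p),"after turn",Rt.T@(g-p))
E
python3 goto.py "(-.058,-.012,.30)"
```

```text
t 1.2 tcp world [ 0.1509 -0.6065  0.2112] caddy [ 0.0749 -0.7708  0.2112] F [-0.0914  0.3304 -0.0443] op 0.08498919781615377
turn(tool) [ 0.0001 -0.     -0.687 ]
xc,xp -0.0582582017169633 0.08184325998811551
(-.058,-.012,.30) world [0.4975 0.0815 0.3   ] tool shift now [ 0.5024 -0.584  -0.0888] after turn [ 0.7588 -0.1329 -0.0888]
```

```bash
python3 -m jog '[[0,0,-0.03,0,0,-0.1],[0,0,-0.03,0,0,-0.1],[0,0,-0.03,0,0,-0.1],[0,0,0,0,0,-0.1],[0,0,0,0,0,-0.1],[0,0,0,0,0,-0.1],[0,0,0,0,0,-0.087]]' 0.03
python3 goto.py "(-.058,-.012,.30)"
```

```text
clock: 1.9
tcp_pos: [0.1509, -0.6065, 0.3012]
orientation: [0.0, 0.893, 0.451, 0.0]
force: [0.3, -0.4, -1.0]
opening: 0.0299
t 1.9 tcp world [ 0.1509 -0.6065  0.3012] caddy [ 0.0749 -0.7708  0.3012] F [ 0.3377 -0.3951 -1.0151] op 0.029868723719412415
turn(tool) [0.0001 0.     0.0041]
xc,xp -0.0582582017169633 0.08184325998811551
(-.058,-.012,.30) world [0.4975 0.0815 0.3   ] tool shift now [ 0.7594 -0.1298  0.0012] after turn [ 0.7588 -0.1329  0.0012]
```

```bash
python3 -m jog '[[0.02,-0.004,0,0,0,0],[0.04,-0.007,0,0,0,0],[0.04,-0.007,0,0,0,0],[0.04,-0.007,0,0,0,0],[0.04,-0.007,0,0,0,0],[0.04,-0.007,0,0,0,0],[0.04,-0.007,0,0,0,0],[0.04,-0.007,0,0,0,0],[0.04,-0.007,0,0,0,0],[0.04,-0.007,0,0,0,0],[0.04,-0.007,0,0,0,0],[0.04,-0.007,0,0,0,0],[0.04,-0.007,0,0,0,0],[0.04,-0.007,0,0,0,0],[0.04,-0.007,0,0,0,0],[0.04,-0.007,0,0,0,0],[0.04,-0.007,0,0,0,0],[0.04,-0.007,0,0,0,0],[0.04,-0.007,0,0,0,0],[0.02,-0.003,0,0,0,0]]'
python3 goto.py "(-.058,-.012,.30)"
```

```text
clock: 3.9
tcp_pos: [0.4986, 0.0859, 0.3015]
orientation: [-0.0, 0.893, 0.45, 0.001]
force: [-0.0, -0.6, -0.1]
opening: 0.0298
t 3.9 tcp world [0.4986 0.0859 0.3015] caddy [-0.0597 -0.0078  0.3015] F [-0.0036 -0.647  -0.1321] op 0.029755991274902627
turn(tool) [-0.     -0.0016  0.003 ]
xc,xp -0.0582582017169633 0.08184325998811551
(-.058,-.012,.30) world [0.4975 0.0815 0.3   ] tool shift now [-0.0042  0.0017  0.0015] after turn [-0.0042  0.0017  0.0015]
```

```bash
python3 -m jog '[[-0.005,0.002,0.01,0,0,0],[0,0,0.02,0,0,0],[0,0,0.02,0,0,0],[0,0,0.02,0,0,0],[0,0,0.02,0,0,0],[0,0,0.02,0,0,0],[0,0,0.02,0,0,0],[0,0,0.016,0,0,0],[0,0,0.01,0,0,0],[0,0,0,0,0,0]]'
python3 goto.py "(-.058,-.012,.145)"
python3 - <<'E'
from h import *
t=eyes.camera("top")["image"];s=eyes.camera("scene")["image"]
im=np.hstack([cv2.resize(a[v:v+130,u:u+140],(400,371),interpolation=cv2.INTER_CUBIC) for a,u,v in((t,170,100),(s,230,120))])
save(im,"p1.png")
E
```

```text
clock: 4.9
tcp_pos: [0.4959, 0.0764, 0.1441]
orientation: [-0.0, 0.894, 0.448, -0.001]
force: [-0.7, 0.8, -0.0]
opening: 0.0295
t 4.9 tcp world [0.4959 0.0764 0.1441] caddy [-0.0563 -0.0171  0.1441] F [-0.6864  0.8307 -0.0487] op 0.02952173453356341
turn(tool) [-0.0012  0.0015 -0.0007]
xc,xp -0.0582582017169633 0.08184325998811551
(-.058,-.012,.145) world [0.4975 0.0815 0.145 ] tool shift now [ 0.0051 -0.0018 -0.0009] after turn [ 0.0051 -0.0017 -0.0009]
```

View pics/p1.png

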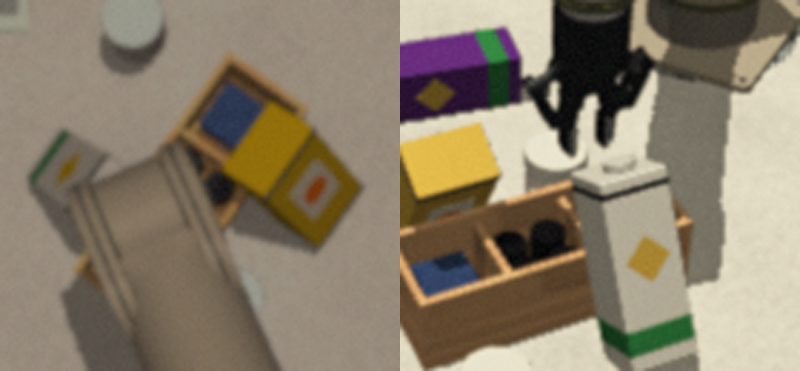

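The left half shows the wrist covering the carton top. The right half shows both fingertips at about (570,145) and (605,140), just behind the carton's top edge. I'll check sideways alignment by projecting the expected tip pixels.

```bash
python3 - <<'E'
from h import *
c=eyes.camera("scene"); f=np.load("fit.npy")
s=bot.read_state();p=np.array(s["tcp_pos"]);k=lambda P:np.round((proj(c,P)-[230,120])*2.857+[400,0])
ax=Rz(f[2])[:,0]
print("tcp",k(p),"finger centres at z.17",k(p+[0,0,.025]+ax*.022),k(p+[0,0,.025]-ax*.022))
print("carton top 4..7",k(models(*f)[1][4:]))
E
```

```text
tcp [[581. 161.]] finger centres at z.17 [[562. 148.]] [[602. 137.]]
carton top 4..7 [[630. 149.]
 [565. 167.]
 [595. 179.]
 [663. 160.]]
```

```bash
python3 -m jog '[[0.004,-0.004,0,0,0,0],[0.004,0,0,0,0,0],[0.004,0,0,0,0,0],[0.004,0,0,0,0,0],[0.003,0,0,0,0,0],[0.003,0,0,0,0,0],[0.003,0,0,0,0,0],[0.003,0,0,0,0,0],[0.003,0,0,0,0,0],[0.003,0,0,0,0,0],[0.003,0,0,0,0,0],[0.003,0,0,0,0,0]]'
python3 goto.py
```

```text
clock: 6.25
tcp_pos: [0.5176, 0.1119, 0.1452]
orientation: [0.0, 0.894, 0.449, 0.0]
force: [-0.0, -0.4, 0.4]
opening: 0.0302
t 6.25 tcp world [0.5176 0.1119 0.1452] caddy [-0.0601  0.0244  0.1452] F [-0.0232 -0.3791  0.3739] op 0.030158379808143468
turn(tool) [ 0.0001 -0.     -0.    ]
xc,xp -0.0582582017169633 0.08184325998811551
```

```bash
python3 -m jog '[[0.003,0,0,0,0,0],[0.003,0,0,0,0,0],[0.003,0,0,0,0,0],[0.003,0,0,0,0,0],[0.003,0,0,0,0,0],[0.002,0,0,0,0,0],[0.002,0,0,0,0,0],[0,0,0,0,0,0],[0,0,0,0,0,0],[0,0,0,0,0,0]]'
python3 goto.py
cat > look.py <<'E'
import sys
from h import *
t=eyes.camera("top")["image"];s=eyes.camera("scene")["image"]
save(np.hstack([cv2.resize(a[v:v+130,u:u+140],(400,371),interpolation=cv2.INTER_CUBIC) for a,u,v in((t,170,100),(s,210,150))]),sys.argv[1])
E
python3 look.py p2.png
```

```text
clock: 7.25
tcp_pos: [0.5287, 0.1269, 0.1452]
orientation: [0.0, 0.894, 0.449, -0.0]
force: [-0.5, 0.5, -0.2]
opening: 0.0299
t 7.25 tcp world [0.5287 0.1269 0.1452] caddy [-0.0601  0.043   0.1452] F [-0.4627  0.5179 -0.2333] op 0.029899399758906476
turn(tool) [ 0.0001  0.0001 -0.0001]
xc,xp -0.0582582017169633 0.08184325998811551
```

View pics/p2.png

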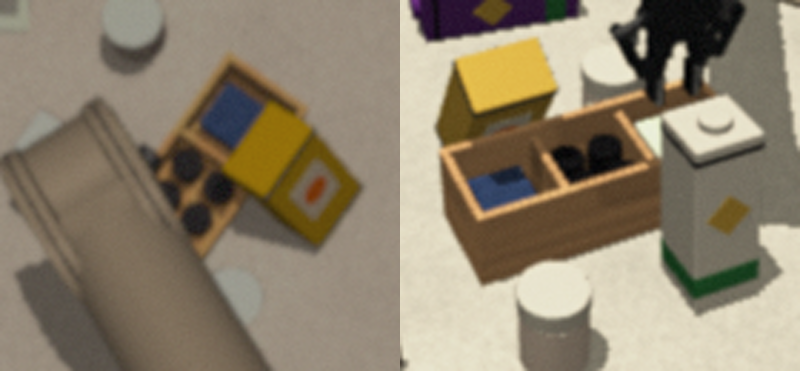

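The right half shows the carton standing upright on its green-banded foot at (712,270), with the fingers clear of it. I now back off, rise, move across to the pack and lower again.

```bash
python3 -m jog '[[-0.01,0,0,0,0,0],[-0.015,0,0,0,0,0],[-0.01,0,-0.02,0,0,0],[0,0.01,-0.03,0,0,0],[0,0.02,-0.01,0,0,0],[0,0.02,0,0,0,0],[0,0.02,0,0,0,0],[0,0.02,0,0,0,0],[0,0.02,0,0,0,0],[0,0.02,0,0,0,0],[0,0.01,0,0,0,0],[0,0,0.01,0,0,0],[0,0,0.02,0,0,0],[0,0,0.02,0,0,0],[0,0,0.01,0,0,0],[0,0,0,0,0,0],[0,0,0,0,0,0]]'
python3 goto.py "(.08,.008,.140)"
python3 look.py p3.png
```

```text
clock: 9.05
tcp_pos: [0.6201, 0.0157, 0.1458]
orientation: [0.0, 0.894, 0.449, 0.0]
force: [-0.5, -0.1, 0.8]
opening: 0.03
t 9.05 tcp world [0.6201 0.0157 0.1458] caddy [0.0796 0.0085 0.1458] F [-0.5254 -0.0825  0.7652] op 0.029981152347921713
turn(tool) [ 0.0004 -0.0004  0.0006]
xc,xp -0.0582582017169633 0.08184325998811551
(.08,.008,.140) world [0.6201 0.0151 0.14  ] tool shift now [-0.0005  0.0004  0.0058] after turn [-0.0005  0.0004  0.0058]
```

View pics/p3.png

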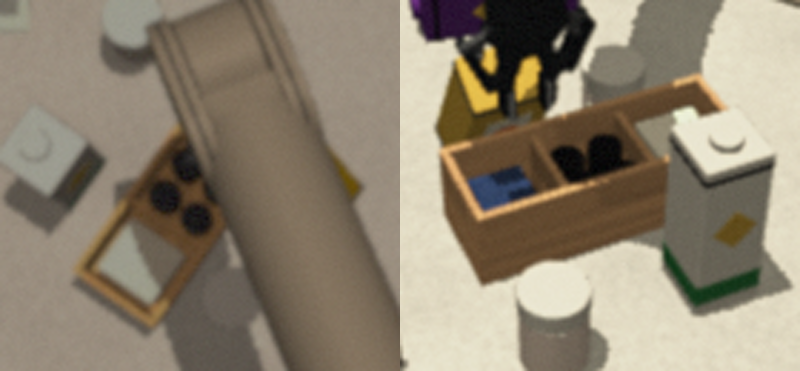

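The carton stands at (720,230) in the right half, and the fingers are in front of the pack's top at (520,100). I lower 8 mm and push the pack slowly.

```bash
python3 -m jog '[[0,0,0.005,0,0,0],[0,0,0.003,0,0,0],[-0.004,0,0,0,0,0],[-0.004,0,0,0,0,0],[-0.003,0,0,0,0,0],[-0.003,0,0,0,0,0],[-0.003,0,0,0,0,0],[-0.003,0,0,0,0,0],[-0.003,0,0,0,0,0],[-0.003,0,0,0,0,0],[-0.003,0,0,0,0,0],[-0.003,0,0,0,0,0],[-0.003,0,0,0,0,0]]'
python3 goto.py
```

```text
clock: 10.45
tcp_pos: [0.599, -0.013, 0.1372]
orientation: [0.0, 0.894, 0.449, -0.0]
force: [0.5, -0.5, 0.5]
opening: 0.03
t 10.45 tcp world [ 0.599  -0.013   0.1372] caddy [ 0.0798 -0.0271  0.1372] F [ 0.5344 -0.5351  0.5108] op 0.030018486165159744
turn(tool) [-0.      0.0001  0.0001]
xc,xp -0.0582582017169633 0.08184325998811551
```

```bash
python3 -m jog '[[-0.003,0,0,0,0,0],[-0.003,0,0,0,0,0],[-0.003,0,0,0,0,0],[-0.003,0,0,0,0,0],[-0.003,0,0,0,0,0],[-0.002,0,0,0,0,0],[-0.002,0,0,0,0,0],[0,0,0,0,0,0],[0,0,0,0,0,0],[0,0,0,0,0,0],[0,0,0,0,0,0],[0,0,0,0,0,0]]'
python3 goto.py
python3 look.py p4.png
```

```text
clock: 11.65
tcp_pos: [0.5879, -0.0279, 0.1372]
orientation: [0.0, 0.894, 0.449, 0.0]
force: [-0.5, 0.9, 0.5]
opening: 0.0299
t 11.65 tcp world [ 0.5879 -0.0279  0.1372] caddy [ 0.0799 -0.0457  0.1372] F [-0.5446  0.8665  0.4765] op 0.02994691191427915
turn(tool) [ 0.0001 -0.      0.0002]
xc,xp -0.0582582017169633 0.08184325998811551
```

View pics/p4.png

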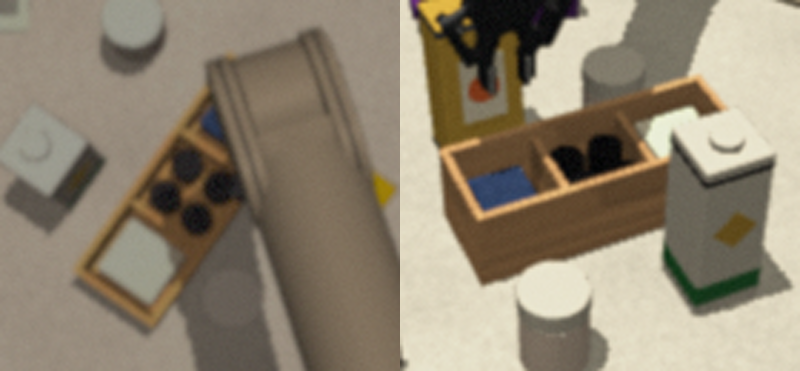

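The pack now stands upright at (475,90) in the right half. I retreat up and back along the incoming path, let things settle, then verify with upright models.

```bash
python3 -m jog '[[0.01,0,0,0,0,0],[0.02,0,0,0,0,0],[0.01,0,-0.02,0,0,0],[0,0,-0.04,0,0,0],[0,0,-0.04,0,0,0],[0,0,-0.04,0,0,0],[0,0,-0.04,0,0,0],[0,0,-0.02,0,0,0],[0,0,0,0,0,0],[0,0,0,0,0,0]]' && python3 -m jog '[[-0.02,0,0,0,0,0],[-0.04,0,0,0,0,0],[-0.04,0,0,0,0,0],[-0.04,0,0,0,0,0],[-0.04,0,0,0,0,0],[-0.04,0,0,0,0,0],[-0.04,0,0,0,0,0],[-0.04,0,0,0,0,0],[-0.04,0,0,0,0,0],[-0.04,0,0,0,0,0],[-0.04,0,0,0,0,0],[-0.04,0,0,0,0,0],[-0.04,0,0,0,0,0],[-0.02,0,0,0,0,0],[0,0,0,0,0,0],[0,0,0,0,0,0],[0,0,0,0,0,0],[0,0,0,0,0,0]]'
python3 goto.py
python3 - <<'E'
from h import *
f=np.load("fit.npy");R=Rz(f[2]);o=np.array([f[0],f[1],0]);g=.055+.095*np.tan(np.radians(28))
car=(boxpts(.072,.072,.195)+[f[3],g+.036,0])@R.T+o; pk=(boxpts(.09,.062,.185)+[f[4],-g-.031,0])@R.T+o
out=[]
for n,(u0,v0) in {"top":(170,100),"scene":(205,115)}.items():
    c=eyes.camera(n);im=cv2.resize(c["image"][v0:v0+140,u0:u0+140,::-1],(400,400),interpolation=cv2.INTER_CUBIC)
    for P,col in((car,(0,0,255)),(pk,(255,0,0))): draw(im,c,P,col,400/140,np.array([u0,v0]))
    out.append(im)
    for q in["tin1","whisk","bowl","bottle"]:
        print(n,q,[np.round(atz(c,*r["position"],0)[:2],3) for r in finder.spot_point(n,q) if r["conf"]>.5])
cv2.imwrite("pics/p5.png",np.hstack(out))
E
```

```text
clock: 12.75
tcp_pos: [0.612, 0.0047, 0.3368]
orientation: [-0.0, 0.894, 0.449, 0.0]
force: [0.2, 0.1, -0.2]
opening: 0.03
clock: 14.55
tcp_pos: [0.302, -0.4121, 0.3371]
orientation: [-0.0, 0.893, 0.45, -0.0]
force: [0.2, 0.8, -0.2]
opening: 0.03
t 14.55 tcp world [ 0.302  -0.4121  0.3371] caddy [ 0.08   -0.5246  0.3371] F [ 0.1628  0.7638 -0.225 ] op 0.02998372742094935
turn(tool) [-0.0001  0.      0.002 ]
xc,xp -0.0582582017169633 0.08184325998811551
top tin1 [array([0.754, 0.114]), array([0.429, 0.026]), array([ 0.443, -0.384])]
top whisk [array([0.454, 0.414])]
top bowl []
top bottle [array([ 0.635, -0.435])]
scene tin1 [array([ 0.448, -0.385]), array([0.739, 0.125]), array([ 0.424, -0.002])]
scene whisk [array([0.462, 0.412]), array([0.597, 0.428]), array([0.583, 0.209])]
scene bowl [array([0.605, 0.427]), array([0.569, 0.18 ])]
scene bottle [array([ 0.654, -0.412])]
```

View pics/p5.png

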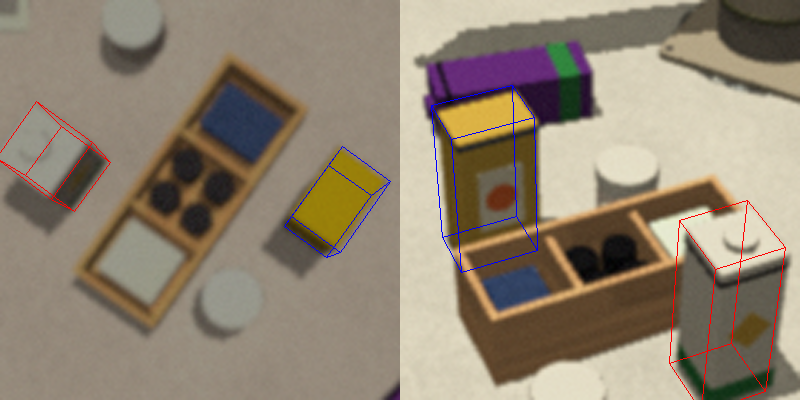

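```bash
python3 -m jog '[[0,0,0,0,0,0],[0,0,0,0,0,0],[0,0,0,0,0,0],[0,0,0,0,0,0],[0,0,0,0,0,0],[0,0,0,0,0,0],[0,0,0,0,0,0],[0,0,0,0,0,0],[0,0,0,0,0,0],[0,0,0,0,0,0]]'; python3 -c "
from station import bot
print(bot.finish_job())"
```

```text
clock: 16.05
tcp_pos: [0.3012, -0.413, 0.3372]
orientation: [0.0, 0.894, 0.449, -0.0]
force: [-0.9, -0.3, -0.9]
opening: 0.0301
the job is handed in; nothing more can be done
None
```

Both the carton and the pack now stand upright on their own, and I handed the job in at about 16 s. `finish_job` reports no verdict, so success rests on my own checks. I pushed each one slowly off the caddy at its top edge with the partly opened fingers, carton first. The wrist force read at the end of each move stayed around 1 N, which is noise level.

- **Uprightness and position:** in both camera views the two match upright models placed on their original foot edges to within a few mm. That is well inside the 35 mm limit. The tool ended about 0.5 m away, touching nothing.
- **Bystanders:** the detections I compared repeated to within about 20 mm. The exception is the tin beside the caddy in the scene view, where the reading moved about 26 mm. The top view put that tin only about 7 mm from its first reading, and the fingers never came near it, so I take that as detector noise.
- **Missed detection:** the bowl was not found in the last top view, but the scene view had it unmoved.

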